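# Shadow test of a glass cell in the beam of the hand lamp

### The job

Check the longest of the three glass cells by its shadow: lift the lit hand lamp off its charging stand by the handle and set it down upright on the bench just beside the stand, shining at the middle of the white screen. Then take the longest cell out of the rack, gently and by its two frosted long sides only, without touching the polished ends and leaving the other cells, the multimeter and the bottle as they are. Hold it still and upright in mid-air in the middle of the beam, between lamp and screen and clear of both, lengthwise, so that the light goes in at one polished end and out at the other, and finish while still holding it there.

Things in the scene. Friction and masses are not known exactly. Their poses are not given: they have to be found in the camera images.
- lamp_grip (a point): Carrying handle of the black hand lamp (loose, 0.6 to 0.8 kg): a straight bar running fore and aft, 22 mm wide, 18 mm high, 80 mm free between its end posts, 32 mm of room under it. Point: the bar's centre, 133 mm above the lamp's flat underside (92 x 74 mm, centred 8 mm behind it), within 10 mm of above the centre of mass. x = the way the beam shines, y = left, z = up.
- lamp_lens (a point): Centre of the lamp's round glowing lens, 72 mm across; same axes: x = direction of the beam. 63 mm ahead of lamp_grip and 60 mm above the lamp's underside, so the beam runs level 60 mm above the bench once the lamp stands there. The whole lamp is 117 mm long, 84 mm wide and 142 mm high.
- stand_seat (a point): Grey charging stand, fixed: centre of its seat, 30 mm above the bench, where the lamp rests (2 mm ahead of below lamp_grip). Foot from 80 mm behind this point to 60 mm ahead, 98 mm wide; a rim 10 mm high stands in front and at the sides, 6 mm clear of the lamp, and an upright back 105 mm high behind. x = the way the parked lamp faces, z = up.
- screen_mid (a point): White upright sheet-metal viewing screen, fixed, 220 mm wide, 170 mm high, 3 mm thick: point on the middle of its front face, 60 mm above the bench. Its front looks to -x (towards the lamp), y runs along its width, z = up. A foot and gussets stand 83 mm out behind it.
- rack_top (a point): Black cell rack, fixed, a block 210 x 44 mm, 20 mm high: centre of its upper face. x = along its length, z = up. Three equal slots in line along x, at -66, 0 and +66 mm, each 45.5 mm (x) by 15.5 mm (y) and 12 mm deep; a glass cell stands upright in each.
- cell_mid (a point): Centre (half-way up) of the longest glass cell, 42.5 mm long (x), 12.5 wide (y), 45 high (z), 18 g, loose, upright in one of the three slots; 33 mm stand out above the rack. The long sides (facing +y, -y) are frosted and may be gripped, up to about 60 N; the short ends (+x, -x) are polished windows that must not be touched. Light passes through along x, either way round.
- cell20_mid (a point): Centre of the middle-sized cell (22.5 x 12.5 x 45 mm, loose), to be left in its slot.
- cell10_mid (a point): Centre of the smallest cell (12.5 x 12.5 x 45 mm, loose), to be left in its slot.
- meter: Grey multimeter lying on the bench, 170 x 82 mm (x, y), 36 mm high, loose, to be left alone. Origin at the centre of its underside.
- bottle: Small amber bottle, 44 mm across, 85 mm high, loose, to be left alone. Origin at the centre of its underside.
Not all that is in view belongs to the job. What is shaped like the part that bears lamp_grip but red is not meant.

How it is judged:
On the way, in this order (a step that is already met when the one before it is completed fails the run):
1. the lamp is lifted clear of its charging stand by the handle (height (world z) of lamp_lens above 0.105 m and contact force between lamp and stand below 0.05 N and contact force between any of lamp_c2, lamp_c3, lamp_c4 and the fingers above 1 N), for 0.1 s.
2. the lamp stands upright on the bench beside the stand, let go, its beam meeting the middle of the screen (height (world z) of lamp_lens between 0.055 and 0.065 m and angle between lamp_lens's own z axis and vertical below 0.08 rad and contact force between lamp and stand below 0.05 N and contact force between lamp and the arm below 0.05 N and contact force between lamp and the fingers below 0.05 N and horizontal distance between lamp_grip and stand_seat below 0.3 m and y of screen_mid in the frame of lamp_lens between -0.045 and 0.045 m and x of screen_mid in the frame of lamp_lens above 0.2 m and linear speed of lamp below 0.03 m/s), for 0.3 s.
3. the longest cell is lifted out of the rack, gripped on both frosted sides (height (world z) of cell_mid above 0.052 m and contact force between each of cell_c0, cell_c1 and the fingers above 2 N and contact force between cell and rack below 0.02 N and contact force between cell and lamp below 0.02 N and contact force between cell and screen below 0.02 N and contact force between cell and table below 0.02 N and contact force between cell and stand below 0.02 N), for 0.1 s.
At the end, for the whole second after the job is handed in: Cell held by its frosted sides, free, still, upright to 8 deg, along the beam to 10 deg, within 15 mm aside and 12 mm up or down of its axis, over 45 mm from lens and screen. Lamp upright on bench, free, within 0.3 m of the seat, over 0.2 m from the screen, aimed within 45 mm of its middle (all of step 2 and contact force between each of cell_c0, cell_c1 and the fingers above 2 N and contact force between cell and rack below 0.02 N and contact force between cell and lamp below 0.02 N and contact force between cell and screen below 0.02 N and contact force between cell and table below 0.02 N and contact force between cell and stand below 0.02 N and linear speed of cell below 0.02 m/s and angle between cell_mid's own z axis and vertical below 0.14 rad and angle between the x axis of cell_mid and the x axis of lamp_lens, either way round below 0.17 rad and y of cell_mid in the frame of lamp_lens between -0.015 and 0.015 m and z of cell_mid in the frame of lamp_lens between -0.012 and 0.012 m and x of cell_mid in the frame of lamp_lens above 0.045 m and x of cell_mid in the frame of screen_mid below -0.045 m and distance of each of cell20_mid, cell10_mid from where it was at the start of the episode below 0.012 m and distance of each of meter, bottle from where it was at the start of the episode below 0.02 m); the arm keeps its last pose, push and grip.
It fails at once if something touches a polished end of the cell (contact force between any of cell_c2, cell_c3 and the fingers above 0.3 N or contact force between any of cell_c2, cell_c3 and the arm above 0.3 N or contact force between any of cell_c2, cell_c3 and lamp above 0.3 N or contact force between any of cell_c2, cell_c3 and screen above 0.3 N or contact force between any of cell_c2, cell_c3 and table above 0.3 N).
It fails at once if the cell is squeezed hard (over 70 N on a side) (contact force between any of cell_c0, cell_c1 and the fingers above 70 N).
It fails at once if the lamp is tipped over (angle between lamp_lens's own z axis and vertical above 0.6 rad).
It fails at once if the lamp is dropped (contact force between lamp and anything else below 0.05 N and linear speed of lamp above 0.5 m/s).
It fails at once if another cell, the multimeter or the bottle is displaced (distance of any of cell20_mid, cell10_mid from where it was at the start of the episode above 0.015 m or distance of any of meter, bottle from where it was at the start of the episode above 0.03 m).
It also fails if it takes over 50 s, if anything falls off the work surface, if the arm or the gripper's body presses on something with over 40 N, if the wrist force passes 120 N, or if a joint passes its speed limit or range.

### The arm

A 6-joint arm with a two-finger parallel gripper is mounted at the origin on the work surface. World frame = base frame: x ahead of the robot, y to its left, z up, the work surface at z = 0. Lengths are in m, angles in rad, forces in N, time in s.
With the tool pointing down it reaches from about 0.35 to 0.775 m from the base axis. Payload 7.3 kg.
Tool frame: the origin (TCP) lies on the centre line of the jaws, within the pads' length; the fingertips stand ahead of it and the grasp point (between the pads) lies 11 mm behind it (robot.nose_length is the z of the fingertips in the tool frame, in m); z points along the fingers, y is the line along which they close (so a half turn about z gives the same grasp; the last joint's range is limited). The gripper opens to 92 mm and grips with 3 to 60 N. Pads are 19 mm wide; open, the fingers measure 130 mm over their backs; the gripper's body (75 mm by 190 mm) begins 47 mm behind the grasp point.
Start: joints at [-1.428, 0.342, 1.524, -0, 1.275, -0.146], TCP at [0.15, -0.503, 0.2] pointing down, gripper open.
Joint ranges: [-2.53, 2.53], [-0.77, 2.02], [0.04, 2.7], [-1, 4.14], [0.28, 2.66], [-3.11, 3.11]. Speed limits (rad/s): [2.57, 2.57, 3.14, 3.14, 3.14, 3.14].

### API

Orientations are given as [roll, pitch, yaw] about the fixed x, y, z axes, in that order (R = Rz(yaw) Ry(pitch) Rx(roll)).
In Python, from cell import robot, cams gives the robot as it stands. The module is installed in compiled form; this text tells all that it offers.
- The arm moves only by the tool carry_out, never from a script. Its argument "deltas" is a list of rows, each a list of 7 numbers: the shift along the tool's x, y, z in cm, then the turn, a rotation vector about the tool's x, y, z in rad, then the opening, from 0 (shut) to 1 (fully open). A call has exactly 8 rows; each row shifts and turns the commanded pose from where the row before left it, along the tool's axes as they then stand; what a row does not reach is not made up. A row lasts 1/12 s, in which the tool goes at most 41.7 mm and 7.16 degrees, less where a joint would pass 70% of its speed; a pose out of reach is approached as far as the arm can. A call is refused whole if a number of a shift passes 4.17 or a number of a turn 0.125, either way. A call with a gripper value outside its range is refused whole. The fingers move at their own pace and stop on an object; "force" is the grip in N (left out, the last holds). Time passes only in rows, so rows that do not move let the fingers close, or fill a call up. It gives the time, the measured TCP pose, the force, the opening and the grip force at its end, in the units of the state.
- robot.observe(): the state, without advancing time (a new reading comes with each control period).
- cams.read_camera(name): name is "scene" or "side" or "wrist"; returns a dict with "image" (384x512x3 uint8, blue, green, red), "depth" (384x512 float32, m along the optical axis (not along the pixel's ray), 0 where there is no reading), "fx", "fy", "cx", "cy" (pixels), "D" ([k1, k2, p1, p2, k3] as OpenCV has them; the pictures are not rectified), "world_to_cam" (4x4, takes a point from world to camera coordinates). Camera axes: x right, y up, looking along -z (the intrinsics and any distortion apply to the point x, -y, -z); pixel columns grow to the right and rows downward; lengths in m; the calibration is good to about 2 mm. A picture is of the moment at which its call begins.
- robot.hand_in(): hands the job in; it is judged then, once.
The state is a dict: "time": time; "qpos": joint angles; "qvel": joint speeds; "joint_efforts": joint torques, N m; "tool_pos": TCP position; "tool_rot": TCP orientation; "contact_force": force on the tool from outside, world axes, zero at the start; "torque": the same for the moment, N m; "opening": finger opening in m; "grip_force": force on a finger pad.
Only numpy, scipy, OpenCV 4.12 (cv2) and the standard library are available. Lean on these libraries where they do the work, as an engineer would, in place of code of your own. Each camera call takes 0.05 s, during which the arm holds its last target. There are 200 camera calls.

## Working session

There is one attempt and no reset: what is moved stays moved. The work goes in short steps, Python scripts to look and compute and a tool call to move; the robot and the scene stay as the last step left them, time stands still between calls to the robot, and variables do not carry over. Pictures are saved under pics/ and viewed, at most 12 in all, crops included, and the job is handed in when it is done.

Besides the shell and the picture viewer there is one more tool, called as a command line: name --pt "numbers of a row" for each row, then --argument value for the rest. carry_out: Moves the arm, as the interface text tells. Its arguments: {"type":"object","properties":{"deltas":{"type":"array","items":{"type":"array","items":{"type":"number"}}},"force":{"type":"number"}},"required":["deltas"]}

```bash
mkdir -p pics; cat > h.py <<'E'
import numpy as np, cv2
from cell import robot, cams
def grab(n):
    c=cams.read_camera(n); np.savez('pics/%s.npz'%n,**{k:np.asarray(v) for k,v in c.items()}); return c
def load(n): 
    d=np.load('pics/%s.npz'%n); return {k:d[k] for k in d.files}
def K(c): return np.array([[c['fx'],0,c['cx']],[0,c['fy'],c['cy']],[0,0,1]],float)
def rays(c,uv):
    p=cv2.undistortPoints(np.asarray(uv,float).reshape(-1,1,2),K(c),np.asarray(c['D'],float)).reshape(-1,2)
    d=np.c_[p[:,0],-p[:,1],-np.ones(len(p))]
    T=np.linalg.inv(c['world_to_cam']); return T[:3,3],d@T[:3,:3].T
def onplane(c,uv,z):
    o,d=rays(c,uv); return o+d*((z-o[2])/d[:,2])[:,None]
def depthpts(c,uv):
    uv=np.asarray(uv,int); o,d=rays(c,uv); return o+d*c['depth'][uv[:,1],uv[:,0]][:,None]
E
python3 - <<'E'
from h import *
a=grab('scene');b=grab('side');w=grab('wrist')
cv2.imwrite('pics/a.png',a['image']);cv2.imwrite('pics/b.png',b['image']);cv2.imwrite('pics/w.png',w['image'])
s=robot.observe();print(s,robot.nose_length)
for c in(a,b,w):print(np.linalg.inv(c['world_to_cam']).round(3).tolist(),c['fx'],c['D'])
E
```

```text
{'time': 0.15, 'qpos': array([-1.42804081e+00,  3.42563504e-01,  1.52479301e+00,  1.91535637e-05,
        1.27537253e+00, -1.46009602e-01]), 'qvel': array([-0.00063288, -0.00181696, -0.00212005,  0.00039972,  0.00067278,
       -0.00065754]), 'joint_efforts': array([ 1.76055841e-03, -4.31469655e+01, -2.44353515e+01,  7.18735345e-02,
        5.38121955e-02, -9.70817632e-05]), 'tool_pos': array([ 0.14947964, -0.5029325 ,  0.19980579]), 'tool_rot': array([-3.14047102e+00, -1.83458130e-04,  2.88759428e-01]), 'contact_force': array([-0.23269484,  0.2951928 ,  0.55197391]), 'torque': array([ 0.02914526,  0.01364886, -0.0378284 ]), 'grip_force': 0.0, 'opening': 0.09189511328201622} 0.008
[[0.83, -0.381, 0.407, 1.034], [0.558, 0.558, -0.615, -0.708], [0.008, 0.737, 0.676, 0.853], [0.0, 0.0, 0.0, 1.0]] 372.9975403875676 [-0.01366052  0.          0.          0.          0.        ]
[[0.778, 0.478, -0.408, 0.038], [-0.628, 0.588, -0.51, -0.752], [-0.004, 0.653, 0.758, 1.147], [0.0, 0.0, 0.0, 1.0]] 448.2703259208512 [0.02027272 0.         0.         0.         0.        ]
[[0.284, 0.93, 0.234, 0.211], [-0.959, 0.276, 0.069, -0.485], [-0.0, -0.244, 0.97, 0.382], [0.0, 0.0, 0.0, 1.0]] 270.2285098058489 [0.01633203 0.         0.         0.         0.        ]
```

View pics/a.png

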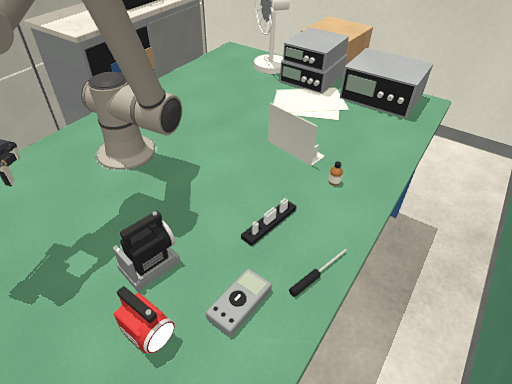

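View pics/b.png

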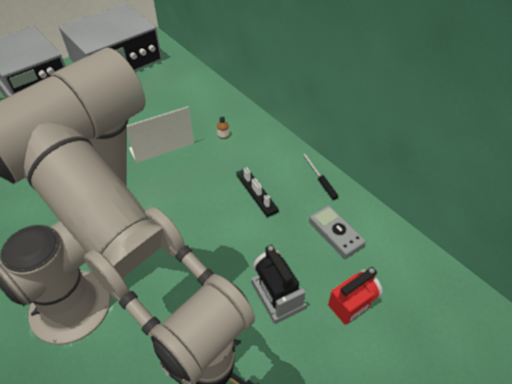

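Scene shows the black lamp on its stand at about (147,248), the red decoy at (147,320), rack at (270,222) with cells at (255,228), (270,215), (284,205), screen at (291,133), bottle (336,175), meter (240,300). The side view shows all of them too: lamp (278,275), rack (257,190), screen (162,133).

```bash
cat > m.py <<'E'
from h import *
def rect(P): 
    r=cv2.minAreaRect((P[:,:2]*1000).astype(np.float32)); return np.round(r[0],1),np.round(r[1],1),round(r[2],1)
def reg(c,box,zlo,zhi,f=None):
    u0,v0,u1,v1=box; U,V=np.meshgrid(range(u0,u1),range(v0,v1)); uv=np.c_[U.ravel(),V.ravel()]
    P=depthpts(c,uv); I=c['image'][uv[:,1],uv[:,0]].astype(int)
    m=(P[:,2]>zlo)&(P[:,2]<zhi)&(c['depth'][uv[:,1],uv[:,0]]>0)
    if f: m&=f(I)
    return P[m],uv[m]
E
python3 - <<'E'
from m import *
dark=lambda I:I.max(1)<70
for n,bx in(('scene',dict(lamp=(105,205,185,290),rack=(235,190,305,248),screen=(260,95,328,170),bottle=(325,158,350,190),meter=(200,262,280,338))),
            ('side',dict(lamp=(245,240,310,322),rack=(230,160,282,218),screen=(125,105,200,165),bottle=(212,112,235,142),meter=(305,202,370,260)))):
    c=load(n); print(n)
    P,_=reg(c,bx['rack'],.014,.026,dark);print('rack',rect(P),np.median(P[:,2]),len(P))
    P,_=reg(c,bx['rack'],.035,.065);print('cells')
    if len(P):
        r=rect(P);print(r,len(P))
        k,l=cv2.partition((P[:,:2]*1000//8).astype(int),lambda *a:0) if 0 else (0,0)
        print(np.unique((P[:,:2]*100).round(0),axis=0,return_counts=True))
    P,_=reg(c,bx['screen'],.02,.2);print('screen',rect(P),P[:,2].max())
    P,_=reg(c,bx['bottle'],.02,.1);print('bottle',rect(P),P[:,2].max())
    P,_=reg(c,bx['meter'],.026,.05);print('meter',rect(P))
    P,_=reg(c,bx['lamp'],.155,.185,dark);print('handle',rect(P),np.percentile(P[:,2],[5,50,95]),len(P))
    P,_=reg(c,bx['lamp'],.012,.2);print('lamp+stand',rect(P),P[:,2].max())
    P,_=reg(c,bx['lamp'],.03,.1,lambda I:I.min(1)>225);print('lens',P.mean(0) if len(P) else 0,len(P))
w=load('wrist');
for n,b in(('scene',(230,180,310,250)),('side',(225,155,285,220))):
    u0,v0,u1,v1=b;cv2.imwrite('pics/c_%s.png'%n,cv2.resize(load(n)['image'][v0:v1,u0:u1],None,fx=6,fy=6,interpolation=2))
a=cv2.imread('pics/c_scene.png');b=cv2.imread('pics/c_side.png');h=420
cv2.imwrite('pics/cc.png',np.hstack([a[:h],b[:390] if 0 else cv2.copyMakeBorder(b[:h],0,max(0,h-b.shape[0]),0,0,0)])[:, :800])
E
```

```text
scene
rack (array([653.2, -12.1]), array([212.8,  45.9]), 79.7) 0.018271958552960044 433
cells
(array([653., -10.]), array([153.7,  14.5]), 80.6) 173
(array([[63., -8.],
       [64., -8.],
       [64., -7.],
       [64., -3.],
       [64., -2.],
       [65., -9.],
       [65., -8.],
       [65., -7.],
       [65., -3.],
       [65., -2.],
       [65., -1.],
       [65.,  0.],
       [65.,  1.],
       [66., -3.],
       [66., -2.],
       [66., -1.],
       [66., -0.],
       [66.,  1.],
       [66.,  4.],
       [66.,  5.],
       [66.,  6.],
       [66.,  7.],
       [67.,  4.],
       [67.,  5.],
       [67.,  6.]]), array([ 1, 14,  7,  4,  2,  1, 10,  3, 15,  7,  9,  7,  5,  4, 10, 13,  8,
        5,  7,  6,  8,  1,  5, 12,  9]))
screen (array([525.1, 372. ]), array([ 64.5, 222.9]), 78.2) 0.17257804195018145
bottle (array([739.5, 279.5]), array([40.1, 34.4]), 39.9) 0.08571123754089727
meter (array([ 736.3, -294.3]), array([168.1,  82. ]), 85.9)
handle (array([ 463.5, -329.9]), array([108.2,  24.7]), 78.9) [0.15755577 0.16925736 0.17208409] 403
lamp+stand (array([ 512.5, -367.6]),
[... 538 characters left out ...]
   [66.,  0.],
       [66.,  1.],
       [66.,  4.],
       [66.,  5.],
       [66.,  6.],
       [66.,  7.],
       [67.,  5.],
       [67.,  6.],
       [67.,  7.]]), array([ 6,  6, 13,  5,  6,  9,  6,  1,  2,  9,  5,  7, 10,  7,  2,  5,  2,
        2,  6,  7,  6, 11,  2,  2,  3,  2]))
screen (array([516.7, 347.5]), array([ 16.8, 220.7]), 78.9) 0.17421417023181107
bottle (array([728.9, 281.6]), array([33.6, 43.8]), 62.7) 0.09018955774997495
meter (array([ 733.1, -293.1]), array([174.,  85.]), 85.6)
handle (array([ 458.4, -331.9]), array([105.4,  23.3]), 77.2) [0.16020504 0.17024868 0.17466615] 347
lamp+stand (array([ 455.7, -335.7]), array([144.7,  97.1]), 79.7) 0.1788858520796478
lens 0 0
```

View pics/cc.png

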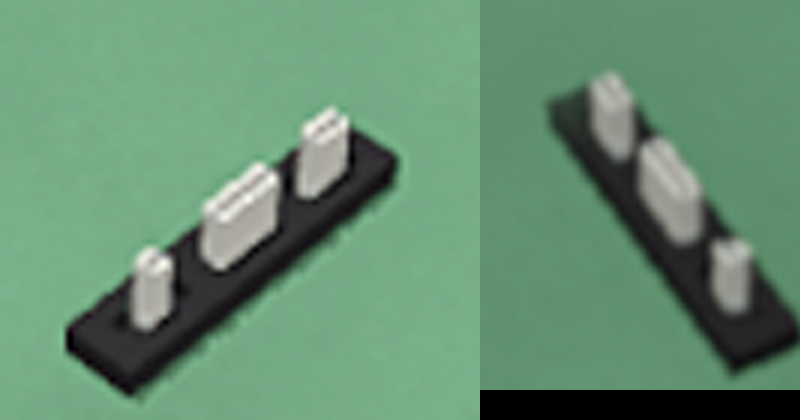

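The longest cell stands in the middle slot, in crops at (240,215) left and (670,190) right. Sizes agree with the text (rack 210x44, handle top 0.172, screen 220 wide). Now move above the lamp handle.

```bash
cat > plan.py <<'E'
from m import *
def plan(pos,yaw,n):
    s=robot.observe(); p=s['tool_pos']; y=s['tool_rot'][2]; dy=(yaw-y+np.pi)%(2*np.pi)-np.pi
    d=(np.array(pos)-p)*100/n
    for i in range(n):
        a=y+dy*i/n; c,k=np.cos(a),np.sin(a)
        print([round(float(v),2) for v in (c*d[0]+k*d[1],k*d[0]-c*d[1],-d[2],0,0)]+[round(-dy/n,4)])
E
python3 - <<'E'
from plan import *
plan([.461,-.331,.28],1.361,16)
# screen: top-edge fit from both views, points high on the sheet
for n,b in(('scene',(260,95,328,170)),('side',(125,105,200,165))):
    P,_=reg(load(n),b,.10,.2,lambda I:I.min(1)>120); r=rect(P)
    print(n,r,np.median(P,0),cv2.fitLine(P[:,:2].astype(np.float32),cv2.DIST_HUBER,0,.01,.01).ravel())
E
```

```text
[2.17, -0.48, -0.5, 0.0, 0.0, np.float64(-0.067)]
[2.2, -0.33, -0.5, 0.0, 0.0, np.float64(-0.067)]
[2.22, -0.18, -0.5, 0.0, 0.0, np.float64(-0.067)]
[2.22, -0.03, -0.5, 0.0, 0.0, np.float64(-0.067)]
[2.22, 0.12, -0.5, 0.0, 0.0, np.float64(-0.067)]
[2.21, 0.27, -0.5, 0.0, 0.0, np.float64(-0.067)]
[2.19, 0.41, -0.5, 0.0, 0.0, np.float64(-0.067)]
[2.15, 0.56, -0.5, 0.0, 0.0, np.float64(-0.067)]
[2.11, 0.7, -0.5, 0.0, 0.0, np.float64(-0.067)]
[2.06, 0.84, -0.5, 0.0, 0.0, np.float64(-0.067)]
[2.0, 0.98, -0.5, 0.0, 0.0, np.float64(-0.067)]
[1.93, 1.11, -0.5, 0.0, 0.0, np.float64(-0.067)]
[1.85, 1.23, -0.5, 0.0, 0.0, np.float64(-0.067)]
[1.76, 1.36, -0.5, 0.0, 0.0, np.float64(-0.067)]
[1.67, 1.47, -0.5, 0.0, 0.0, np.float64(-0.067)]
[1.57, 1.58, -0.5, 0.0, 0.0, np.float64(-0.067)]
scene (array([519.9, 347.1]), array([ 12.6, 222.9]), 77.9) [0.52724975 0.34487412 0.13663002] [ 0.9784188  -0.20663144  0.52494407  0.34521377]
side (array([518.5, 346.9]), array([ 12.6, 216.3]), 77.8) [0.49816025 0.35107753 0.16582546] [ 0.97885233 -0.20456825  0.5061521   0.34952492]
```

carry_out --pt "2.17 -0.48 -0.8 0 0 -0.067 1" --pt "2.2 -0.33 -0.8 0 0 -0.067 1" --pt "2.22 -0.18 -0.8 0 0 -0.067 1" --pt "2.22 -0.03 -0.8 0 0 -0.067 1" --pt "2.22 0.12 -0.8 0 0 -0.067 1" --pt "2.21 0.27 -0.8 0 0 -0.067 1" --pt "2.19 0.41 -0.8 0 0 -0.067 1" --pt "2.15 0.56 -0.8 0 0 -0.067 1"

```text
time: 0.82
tool_pos: [0.3061, -0.4165, 0.2645]
tool_rot: [-3.141, -0.0, 0.828]
contact_force: [1.6, -0.9, 0.1]
opening: 0.0917
grip_force: 0.0
```

carry_out --pt "2.11 0.7 -0.4 0 0 -0.067 1" --pt "2.06 0.84 -0.4 0 0 -0.067 1" --pt "2.0 0.98 -0.4 0 0 -0.067 1" --pt "1.93 1.11 -0.4 0 0 -0.067 1" --pt "1.85 1.23 0 0 0 -0.067 1" --pt "1.76 1.36 0 0 0 -0.067 1" --pt "1.67 1.47 0 0 0 -0.067 1" --pt "1.57 1.58 0 0 0 -0.067 1"

```text
time: 1.48
tool_pos: [0.462, -0.3306, 0.28]
tool_rot: [-3.141, -0.0, 1.364]
contact_force: [-0.2, -0.8, 0.1]
opening: 0.0919
grip_force: 0.0
```

```bash
python3 - <<'E'
from plan import *
s=robot.observe();print(s['tool_pos'],s['tool_rot'])
w=grab('wrist');cv2.imwrite('pics/w2.png',w['image'])
P,uv=reg(w,(0,0,512,384),.155,.18,lambda I:I.max(1)<80);print(rect(P),np.percentile(P[:,2],[5,50,95]),len(P),uv.min(0),uv.max(0))
E
```

```text
[ 0.46200371 -0.33056643  0.28003649] [-3.14109608e+00 -2.42793000e-04  1.36418310e+00]
(array([ 462.1, -327.6]), array([106.3,  21.5]), 77.7) [0.1676945  0.17001518 0.17133537] 1698 [248 130] [267 224]
```

View pics/w2.png

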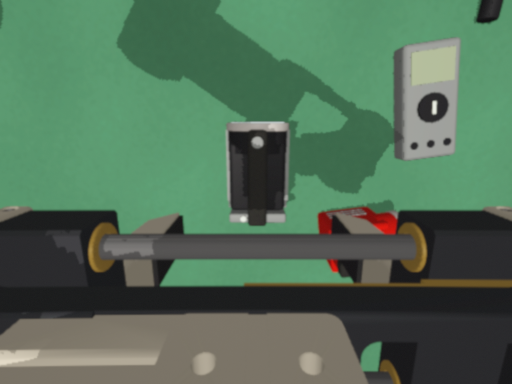

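Wrist view: lamp below, handle bar from (257,130) to (257,224), heading up the image; red decoy well aside at (355,235). Descend and grip.

carry_out --pt "0.1 0.0 1.6 0 0 0.004 1" --pt "0.08 0.0 1.6 0 0 0.004 1" --pt "0 0.0 1.6 0 0 0 1" --pt "0 0.0 1.6 0 0 0 1" --pt "0 0 1.6 0 0 0 1" --pt "0 0 1.6 0 0 0 1" --pt "0 0 1.6 0 0 0 1" --pt "0 0 1.6 0 0 0 1"

```text
time: 2.2
tool_pos: [0.4613, -0.3295, 0.1513]
tool_rot: [-3.141, -0.0, 1.352]
contact_force: [-0.2, -0.0, -0.2]
opening: 0.0916
grip_force: 0.0
```

carry_out --pt "0 0 0 0 0 0 0.5" --pt "0 0 0 0 0 0 0.3" --pt "0 0 0 0 0 0 0.1" --pt "0 0 0 0 0 0 0" --pt "0 0 0 0 0 0 0" --pt "0 0 0 0 0 0 0" --pt "0 0 0 0 0 0 0" --pt "0 0 0 0 0 0 0" --force 45

```text
time: 2.87
tool_pos: [0.4617, -0.3297, 0.1526]
tool_rot: [3.141, 0.0, 1.353]
contact_force: [0.6, 0.4, 0.5]
opening: 0.0431
grip_force: 0.0
```

carry_out --pt "0 0 0 0 0 0 0" --pt "0 0 0 0 0 0 0" --pt "0 0 0 0 0 0 0" --pt "0 0 0 0 0 0 0" --pt "0 0 0 0 0 0 0" --pt "0 0 0 0 0 0 0" --pt "0 0 0 0 0 0 0" --pt "0 0 0 0 0 0 0" --force 45

```text
time: 3.53
tool_pos: [0.4616, -0.3296, 0.1523]
tool_rot: [3.142, 0.0, 1.353]
contact_force: [0.9, -0.1, -0.4]
opening: 0.0004
grip_force: 0.0
```

Fingers shut on nothing; look.

```bash
python3 - <<'E'
from plan import *
w=grab('wrist');a=grab('scene')
cv2.imwrite('pics/w3.png',np.hstack([cv2.resize(w['image'],(400,300)),cv2.resize(a['image'][200:290,90:210],(400,300))]))
P,uv=reg(w,(200,0,320,384),.14,.19,lambda I:I.max(1)<80);print(rect(P),np.percentile(P[:,2],[5,50,95]),len(P),uv.min(0),uv.max(0))
P,_=reg(a,(105,205,185,290),.155,.185,lambda I:I.max(1)<70);print('handle',rect(P),np.percentile(P[:,2],[5,50,95]),len(P))
o=np.array(robot.observe()['tool_pos']);
for q in(o,o+[0,0,.011]):
  x=w['world_to_cam']@np.r_[q,1]; print(w['cx']+w['fx']*x[0]/-x[2], w['cy']-w['fy']*x[1]/-x[2])
E
```

```text
(array([ 467.6, -298.9]), array([48.8, 22.1]), 77.4) [0.16757803 0.16997157 0.17141695] 2223 [240 137] [275 222]
handle (array([ 463.9, -330.8]), array([105.2,  21.5]), 77.5) [0.15606104 0.16848388 0.17209964] 208
258.5454452474378 215.1240530345803
258.6334376619237 220.60143668627865
```

View pics/w3.png

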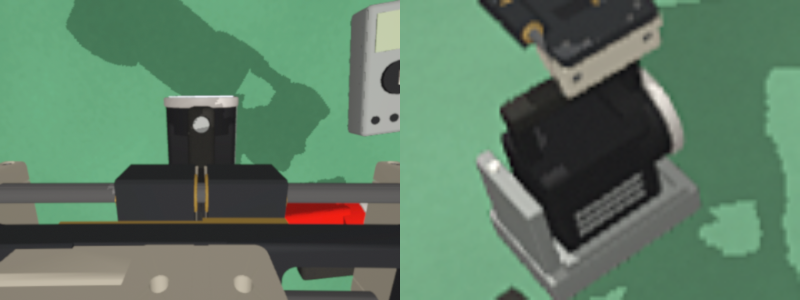

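```bash
python3 - <<'E'
from plan import *
w=load('wrist')
for v in (190,205,212,218,225,235,250,265,280):
    P=depthpts(w,[(u,v) for u in (170,220,248,256,259,266,300)]); print(v,[tuple(p.round(3)) for p in P[:,:].tolist()] if 0 else (P*1000).round(0).astype(int).tolist())
print(robot.observe())
a=load('scene'); cv2.imwrite('pics/z.png',cv2.resize(a['image'][205:265,105:185],(800,600),interpolation=2))
cv2.imwrite('pics/z2.png',cv2.resize(w['image'][170:300,140:380],(800,433),interpolation=2))
E
```

```text
190 [[347, -325, -2], [432, -314, 116], [460, -306, 170], [465, -307, 171], [467, -307, 171], [471, -308, 170], [498, -329, 113]]
205 [[342, -344, 0], [429, -327, 115], [458, -315, 170], [463, -317, 170], [465, -317, 171], [469, -318, 170], [496, -342, 112]]
212 [[440, -288, 251], [456, -292, 250], [465, -294, 250], [462, -321, 171], [464, -321, 171], [471, -295, 251], [482, -297, 251]]
218 [[443, -288, 258], [457, -292, 256], [466, -294, 255], [462, -320, 184], [464, -321, 182], [471, -295, 255], [481, -297, 256]]
225 [[444, -289, 262], [458, -292, 261], [466, -293, 263], [462, -320, 195], [464, -321, 194], [471, -295, 261], [480, -297, 262]]
235 [[445, -290, 266], [458, -293, 267], [466, -295, 267], [467, -299, 257], [468, -299, 257], [470, -298, 261], [480, -298, 267]]
250 [[444, -294, 267], [457, -297, 267], [465, -299, 266], [466, -302, 261], [467, -303, 261], [469, -302, 264], [479, -303, 266]]
265 [[442, -299, 266], [456, -302, 267], [464, -303, 267], [460, -328, 223], [462, -329, 222], [468, -307, 263], [478, -307, 266]]
280 [[441, -303, 267], [455, -307, 266], [463, -308, 266], [459, -336, 223], [460, -336, 223], [468, -308, 268], [477, -311, 267]]
{'time': 3.6333, 'qpos': array([-7.55170468e-01,  4.59357449e-01,  1.47902602e+00, -5.41179923e-05,
        1.20305473e+00, -5.37156926e-01]), 'qvel': array([-1.01260930e-03,  7.97134238e-04, -5.81428299e-05,  1.78689509e-03,
       -1.43831080e-03,  1.18714676e-03]), 'joint_efforts': array([-3.20332902e-04, -4.82471931e+01, -2.35726619e+01,  4.72115865e-02,
        7.36002624e-02, -1.10434627e-05]), 'tool_pos': array([ 0.46159071, -0.32959696,  0.15233653]), 'tool_rot': array([3.14148579e+00, 1.22425403e-04, 1.35280223e+00]), 'contact_force': array([-0.15202353, -0.00551122,  0.2974323 ]), 'torque': array([-0.04406438, -0.03914978,  0.05176019]), 'grip_force': 0.0, 'opening': 0.0004471640230356341}
```

View pics/z2.png

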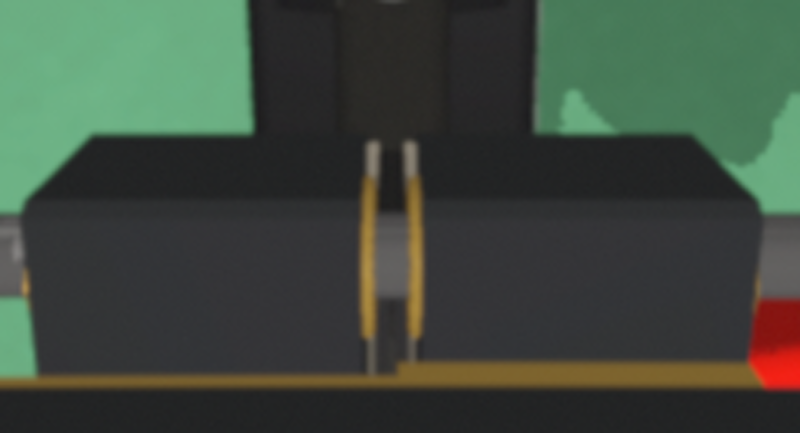

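Through the finger gap, the bar's top is seen right where the finger ends (z ≈ 0.171), so the real fingertips may sit higher than the stated ones. I will lift, open and measure the tips.

carry_out --pt "0 0 -1 0 0 0 0.1" --pt "0 0 -1 0 0 0 0.3" --pt "0 0 -1 0 0 0 0.5" --pt "0 0 -1 0 0 0 0.6" --pt "0 0 -1 0 0 0 0.6" --pt "0 0 -1 0 0 0 0.6" --pt "0 0 -1 0 0 0 0.6" --pt "0 0 -1 0 0 0 0.6"

```text
time: 4.3
tool_pos: [0.4616, -0.3296, 0.2335]
tool_rot: [3.141, 0.0, 1.353]
contact_force: [0.9, -0.8, 0.8]
opening: 0.0493
grip_force: 0.0
```

```bash
python3 - <<'E'
from plan import *
s=robot.observe();print(s['tool_pos'],s['opening'])
w=grab('wrist')
U,V=np.meshgrid(range(512),range(384));uv=np.c_[U.ravel(),V.ravel()];P=depthpts(w,uv)
t=s['tool_pos'];c,k=np.cos(s['tool_rot'][2]),np.sin(s['tool_rot'][2])
q=P-t; L=np.c_[c*q[:,0]+k*q[:,1],k*q[:,0]-c*q[:,1],-q[:,2]]*1000
m=(abs(L[:,0])<14)&(abs(L[:,1])<75)&(L[:,2]<40)&(P[:,2]>.18)
for lo in range(-75,75,10):
    e=m&(L[:,1]>=lo)&(L[:,1]<lo+10)
    if e.sum(): print(lo,e.sum(),'tool z range',L[e,2].min().round(0),np.sort(L[e,2])[-3:].round(0),'x',L[e,0].min().round(),L[e,0].max().round())
P2,_=reg(w,(200,0,320,384),.155,.18,lambda I:I.max(1)<80);print(rect(P2),np.percentile(P2[:,2],[5,50,95]),len(P2))
sc=grab('scene');sd=grab('side')
cv2.imwrite('pics/t.png',np.hstack([cv2.resize(sc['image'][170:290,80:240],(400,300),interpolation=2),cv2.resize(w['image'],(400,300))]))
E
```

```text
[ 0.46158662 -0.32958022  0.23354094] 0.04930461477941295
-45 202 tool z range -57.0 [-33. -32. -32.] x 10.0 11.0
-35 1128 tool z range -103.0 [-25. -25. -25.] x -10.0 14.0
15 346 tool z range -133.0 [-25. -25. -24.] x -10.0 14.0
25 1287 tool z range -116.0 [-26. -26. -26.] x -14.0 14.0
35 1403 tool z range -116.0 [-35. -33. -33.] x -14.0 11.0
45 1115 tool z range -116.0 [-113. -113. -113.] x -14.0 1.0
55 380 tool z range -127.0 [-123. -123. -123.] x -5.0 10.0
65 6 tool z range -123.0 [-123. -122. -122.] x -4.0 6.0
(array([ 462.5, -323.1]), array([96.6, 21.7]), 78.1) [0.1673418  0.16999871 0.17125408] 2139
```

View pics/t.png

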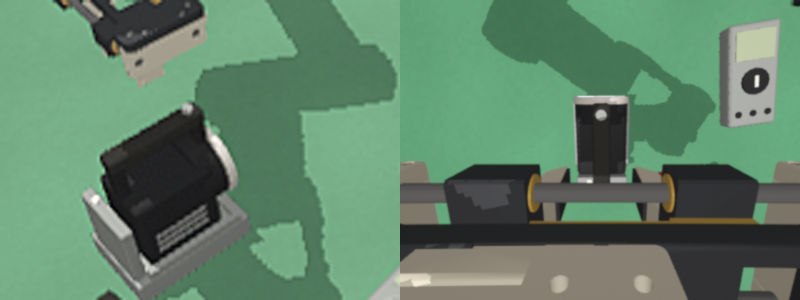

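```bash
python3 - <<'E'
from plan import *
s=robot.observe();t=s['tool_pos'];c,k=np.cos(s['tool_rot'][2]),np.sin(s['tool_rot'][2]);print(t)
for n in('scene','side'):
    w=load(n)
    U,V=np.meshgrid(range(512),range(384));uv=np.c_[U.ravel(),V.ravel()];P=depthpts(w,uv)
    q=P-t; L=np.c_[c*q[:,0]+k*q[:,1],k*q[:,0]-c*q[:,1],-q[:,2]]*1000
    m=(abs(L[:,0])<45)&(abs(L[:,1])<100)&(L[:,2]<30)&(L[:,2]>-140)&(w['depth'].ravel()>0)
    for lo in range(-140,30,10):
        e=m&(L[:,2]>=lo)&(L[:,2]<lo+10)
        if e.sum(): print(n,lo,e.sum(),'x',L[e,0].min().round(),L[e,0].max().round(),'y',L[e,1].min().round(),L[e,1].max().round())
    e=m&(L[:,2]>-60); 
    if e.sum(): print(uv[e].min(0),uv[e].max(0),L[e][np.argsort(-L[e][:,2])[:6]].round(0).tolist())
E
```

```text
[ 0.46187144 -0.32987799  0.23325421]
scene -140 847 x -37.0 37.0 y -95.0 97.0
scene -130 228 x -38.0 35.0 y -91.0 96.0
scene -120 348 x -38.0 35.0 y -94.0 94.0
scene -110 243 x -38.0 37.0 y -86.0 89.0
scene -100 94 x -38.0 35.0 y -85.0 89.0
scene -90 17 x -15.0 10.0 y -37.0 -27.0
scene -80 10 x -10.0 10.0 y -30.0 -27.0
scene -60 9 x -10.0 8.0 y 44.0 45.0
scene -50 35 x -12.0 11.0 y 34.0 45.0
scene -40 9 x -12.0 7.0 y -35.0 40.0
scene -30 3 x -12.0 -10.0 y -30.0 30.0
[120 189] [145 205] [[-11.0, -30.0, -28.0], [-12.0, 30.0, -29.0], [-10.0, -27.0, -29.0], [-12.0, -32.0, -30.0], [7.0, 34.0, -32.0], [-11.0, -28.0, -33.0]]
side -140 1114 x -37.0 39.0 y -97.0 93.0
side -130 141 x -37.0 30.0 y -97.0 91.0
side -120 384 x -38.0 35.0 y -95.0 90.0
side -110 163 x -38.0 25.0 y -89.0 85.0
side -100 45 x -37.0 34.0 y -89.0 82.0
side -90 6 x -9.0 2.0 y 27.0 28.0
side -80 10 x -11.0 8.0 y 25.0 35.0
side -70 19 x -11.0 10.0 y 25.0 41.0
side -60 35 x -12.0 11.0 y -46.0 42.0
side -50 41 x -12.0 5.0 y -46.0 41.0
side -40 31 x -12.0 11.0 y -40.0 37.0
side -30 3 x -10.0 5.0 y -31.0 28.0
[263 226] [299 249] [[-10.0, -31.0, -28.0], [5.0, 25.0, -30.0], [-9.0, 28.0, -30.0], [11.0, 26.0, -30.0], [-11.0, 30.0, -31.0], [-5.0, 25.0, -31.0]]
```

All three cameras agree that the real fingertips end about 26 mm behind the reported TCP (not 8 mm ahead), and the body is shifted equally: an offset of about 34 mm along the tool axis. The real grasp point is therefore at TCP z + 0.045, so I go to TCP z = 0.117 for the handle.

carry_out --pt "0 0 1.46 0 0 0 0.6" --pt "0 0 1.46 0 0 0 0.6" --pt "0 0 1.46 0 0 0 0.6" --pt "0 0 1.46 0 0 0 0.6" --pt "0 0 1.46 0 0 0 0.6" --pt "0 0 1.46 0 0 0 0.6" --pt "0 0 1.46 0 0 0 0.6" --pt "0 0 1.46 0 0 0 0.6"

```text
time: 5.12
tool_pos: [0.4611, -0.3292, 0.114]
tool_rot: [-3.14, -0.001, 1.353]
contact_force: [0.8, -0.1, 1.0]
opening: 0.0553
grip_force: 0.0
```

carry_out --pt "0 0 0 0 0 0 0.4" --pt "0 0 0 0 0 0 0.2" --pt "0 0 0 0 0 0 0.1" --pt "0 0 0 0 0 0 0" --pt "0 0 0 0 0 0 0" --pt "0 0 0 0 0 0 0" --pt "0 0 0 0 0 0 0" --pt "0 0 0 0 0 0 0" --force 45

```text
time: 5.78
tool_pos: [0.4619, -0.3299, 0.1163]
tool_rot: [3.14, 0.001, 1.353]
contact_force: [-0.7, 0.3, 3.7]
opening: 0.0215
grip_force: 45.0
```

carry_out --pt "0 0 -0.4 0 0 0 0" --pt "0 0 -0.6 0 0 0 0" --pt "0 0 -0.7 0 0 0 0" --pt "0 0 -0.7 0 0 0 0" --pt "0 0 -0.7 0 0 0 0" --pt "0 0 -0.7 0 0 0 0" --pt "0 0 -0.7 0 0 0 0" --pt "0 0 -0.5 0 0 0 0"

```text
time: 6.45
tool_pos: [0.4618, -0.3298, 0.1667]
tool_rot: [3.141, 0.001, 1.353]
contact_force: [0.1, 0.1, -7.2]
opening: 0.0216
grip_force: 45.0
```

carry_out --pt "0 -0.8 0 0 0 0.004 0" --pt "0 -1.4 0 0 0 0.004 0" --pt "0 -1.6 0 0 0 0.004 0" --pt "0 -1.8 0 0 0 0.004 0" --pt "0 -1.8 0 0 0 0.004 0" --pt "0 -1.6 0 0 0 0.004 0" --pt "0 -1.4 0 0 0 0.004 0" --pt "0 -0.8 0 0 0 0.004 0"

```text
time: 7.12
tool_pos: [0.3505, -0.3028, 0.1654]
tool_rot: [-3.14, -0.001, 1.32]
contact_force: [-0.5, 0.9, -6.1]
opening: 0.0217
grip_force: 45.0
```

```bash
python3 - <<'E'
from plan import *
s=robot.observe();print(s['tool_pos'],s['tool_rot'],s['opening'],s['grip_force'],s['contact_force'])
w=grab('wrist');a=grab('scene')
cv2.imwrite('pics/u.png',np.hstack([cv2.resize(a['image'][150:320,60:287],(400,300),interpolation=2),cv2.resize(w['image'],(400,300))]))
E
```

```text
[ 0.35053919 -0.30283891  0.16535897] [-3.14014458e+00 -5.18324772e-04  1.31995637e+00] 0.021744043079200834 44.971774220466614 [-0.52006528  0.86894214 -6.10876036]
```

View pics/u.png

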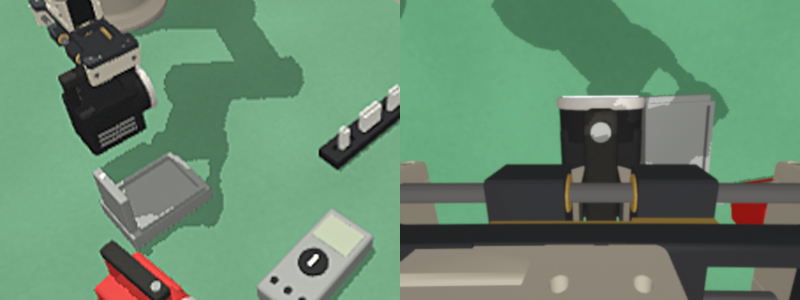

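The lamp hangs upright in the grip, beside the now empty stand at (155,195) in the left half. Lower it.

carry_out --pt "0 0 0.7 0 0 0 0" --pt "0 0 1.2 0 0 0 0" --pt "0 0 1.2 0 0 0 0" --pt "0 0 1.2 0 0 0 0" --pt "0 0 1.2 0 0 0 0" --pt "0 0 1.0 0 0 0 0" --pt "0 0 0.6 0 0 0 0" --pt "0 0 0.4 0 0 0 0"

```text
time: 7.88
tool_pos: [0.3529, -0.3037, 0.0894]
tool_rot: [-3.141, -0.001, 1.321]
contact_force: [0.5, -0.8, -6.4]
opening: 0.0215
grip_force: 45.0
```

carry_out --pt "0 0 0.1 0 0 0 0" --pt "0 0 0.1 0 0 0 0" --pt "0 0 0.1 0 0 0 0" --pt "0 0 0.1 0 0 0 0" --pt "0 0 0.05 0 0 0 0" --pt "0 0 0 0 0 0 0" --pt "0 0 0 0 0 0 0" --pt "0 0 0 0 0 0 0"

```text
time: 8.55
tool_pos: [0.3527, -0.304, 0.0863]
tool_rot: [3.141, 0.001, 1.321]
contact_force: [-0.7, 0.3, -3.2]
opening: 0.0215
grip_force: 45.0
```

carry_out --pt "0 0 0.05 0 0 0 0" --pt "0 0 0 0 0 0 0.3" --pt "0 0 0 0 0 0 0.4" --pt "0 0 0 0 0 0 0.5" --pt "0 0 0 0 0 0 0.6" --pt "0 0 0 0 0 0 0.6" --pt "0 0 0 0 0 0 0.6" --pt "0 0 0 0 0 0 0.6"

```text
time: 9.22
tool_pos: [0.3526, -0.3039, 0.0855]
tool_rot: [3.141, 0.0, 1.321]
contact_force: [0.9, 0.0, 0.0]
opening: 0.0545
grip_force: 0.0
```

carry_out --pt "0 0 -0.5 0 0 0 0.6" --pt "0 0 -1.0 0 0 0 0.6" --pt "0 0 -1.8 0 0 0 0.6" --pt "0 0 -2 0 0 0 0.6" --pt "0 0 -2 0 0 0 0.6" --pt "0 0 -2 0 0 0 0.6" --pt "0 0 -2 0 0 0 0.6" --pt "0 0 -1.5 0 0 0 0.6"

```text
time: 9.88
tool_pos: [0.3528, -0.3041, 0.2156]
tool_rot: [3.14, 0.001, 1.321]
contact_force: [0.1, -1.2, -0.5]
opening: 0.0556
grip_force: 0.0
```

```bash
python3 - <<'E'
from plan import *
w=grab('wrist')
P,uv=reg(w,(0,0,512,384),.125,.15,lambda I:I.max(1)<80);print('handle',rect(P),np.percentile(P[:,2],[5,50,95]),uv.min(0),uv.max(0))
plan([.651,-.011,.17],1.40,16)
E
```

```text
handle (array([ 353. , -299.9]), array([102.1,  21.9]), 76.2) [0.13746795 0.14002202 0.1413248 ] [246 132] [268 233]
[2.24, 1.35, 0.3, 0.0, 0.0, np.float64(-0.0049)]
[2.23, 1.36, 0.3, 0.0, 0.0, np.float64(-0.0049)]
[2.23, 1.37, 0.3, 0.0, 0.0, np.float64(-0.0049)]
[2.22, 1.38, 0.3, 0.0, 0.0, np.float64(-0.0049)]
[2.21, 1.39, 0.3, 0.0, 0.0, np.float64(-0.0049)]
[2.21, 1.4, 0.3, 0.0, 0.0, np.float64(-0.0049)]
[2.2, 1.41, 0.3, 0.0, 0.0, np.float64(-0.0049)]
[2.19, 1.42, 0.3, 0.0, 0.0, np.float64(-0.0049)]
[2.19, 1.43, 0.3, 0.0, 0.0, np.float64(-0.0049)]
[2.18, 1.44, 0.3, 0.0, 0.0, np.float64(-0.0049)]
[2.17, 1.45, 0.3, 0.0, 0.0, np.float64(-0.0049)]
[2.16, 1.47, 0.3, 0.0, 0.0, np.float64(-0.0049)]
[2.16, 1.48, 0.3, 0.0, 0.0, np.float64(-0.0049)]
[2.15, 1.49, 0.3, 0.0, 0.0, np.float64(-0.0049)]
[2.14, 1.5, 0.3, 0.0, 0.0, np.float64(-0.0049)]
[2.13, 1.51, 0.3, 0.0, 0.0, np.float64(-0.0049)]
```

carry_out --pt "2.24 1.35 0 0 0 -0.005 0.6" --pt "2.23 1.36 0 0 0 -0.005 0.6" --pt "2.23 1.37 0 0 0 -0.005 0.6" --pt "2.22 1.38 0 0 0 -0.005 0.6" --pt "2.21 1.39 0 0 0 -0.005 0.6" --pt "2.21 1.4 0 0 0 -0.005 0.6" --pt "2.2 1.41 0 0 0 -0.005 0.6" --pt "2.19 1.42 0 0 0 -0.005 0.6"

```text
time: 10.6
tool_pos: [0.5019, -0.1557, 0.2132]
tool_rot: [-3.141, 0.0, 1.361]
contact_force: [0.8, -1.0, -0.8]
opening: 0.0553
grip_force: 0.0
```

carry_out --pt "2.19 1.43 0.6 0 0 -0.005 0.6" --pt "2.18 1.44 0.6 0 0 -0.005 0.6" --pt "2.17 1.45 0.6 0 0 -0.005 0.6" --pt "2.16 1.47 0.6 0 0 -0.005 0.6" --pt "2.16 1.48 0.6 0 0 -0.005 0.6" --pt "2.15 1.49 0.6 0 0 -0.005 0.6" --pt "2.14 1.5 0.6 0 0 -0.005 0.6" --pt "2.13 1.51 0.6 0 0 -0.005 0.6"

```text
time: 11.27
tool_pos: [0.6504, -0.0087, 0.1647]
tool_rot: [-3.141, 0.0, 1.401]
contact_force: [-0.4, -0.6, 0.4]
opening: 0.0552
grip_force: 0.0
```

```bash
python3 - <<'E'
from plan import *
s=robot.observe();print(s['tool_pos'],s['tool_rot'])
w=grab('wrist');cv2.imwrite('pics/w5.png',w['image'])
P,uv=reg(w,(0,0,512,384),.045,.058,lambda I:I.min(1)>100)
m=np.hypot(P[:,0]-.651,P[:,1]+.011)<.11;P=P[m];uv=uv[m]
lab=np.zeros((384,512),np.uint8);lab[uv[:,1],uv[:,0]]=1
n,L,st,ce=cv2.connectedComponentsWithStats(lab)
for i in range(1,n):
    if st[i,4]>15:
        e=L[uv[:,1],uv[:,0]]==i; print(st[i],rect(P[e]),np.median(P[e,2]))
P,_=reg(w,(0,0,512,384),.012,.026,lambda I:I.max(1)<70);P=P[np.hypot(P[:,0]-.651,P[:,1]+.011)<.13];print('rack',rect(P))
E
```

```text
[ 0.65040981 -0.00865017  0.16465578] [-3.14084211e+00  1.81879215e-04  1.40111059e+00]
[254 112  12  22 131] (array([662.5,  53.9]), array([21.7, 11.6]), 80.0) 0.051166091796932656
[254 164  11  38 201] (array([651.1, -10.8]), array([42.6, 11.4]), 80.3) 0.051234375183154324
[254 231  11   3  31] (array([641. , -70.1]), array([ 1.3, 11.8]), 82.1) 0.049850271813070224
rack (array([653. ,   2.9]), array([178.1,  42.5]), 80.4)
```

View pics/w5.png

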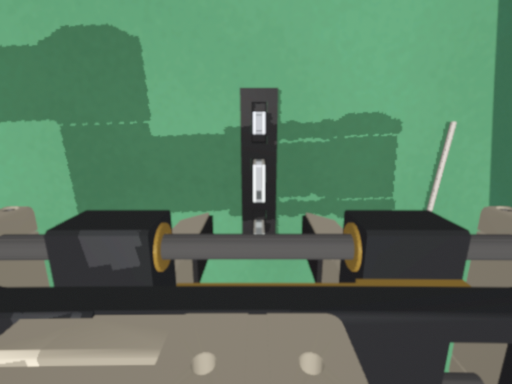

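Wrist view: middle-slot cell is at (259,181), centred between the fingers (213 and 303), measured 42.6 mm long at 80.3°; 22 mm cell at (259,123), 10 mm one at (259,232). Descend along the tool axis, tips to about 26 mm above the bench (TCP z≈0).

carry_out --pt "-0.1 0.03 1.4 0 0 0 0.6" --pt "-0.1 0.03 1.4 0 0 0 0.6" --pt "0 0 1.4 0 0 0 0.6" --pt "0 0 1.4 0 0 0 0.6" --pt "0 0 1.4 0 0 0 0.6" --pt "0 0 1.4 0 0 0 0.6" --pt "0 0 1.4 0 0 0 0.6" --pt "0 0 1.2 0 0 0 0.6"

```text
time: 11.98
tool_pos: [0.6495, -0.0118, 0.0541]
tool_rot: [-3.14, 0.0, 1.401]
contact_force: [-0.1, -0.3, 0.1]
opening: 0.0552
grip_force: 0.0
```

carry_out --pt "0 0 0.9 0 0 0 0.6" --pt "0 0 0.9 0 0 0 0.6" --pt "0 0 0.8 0 0 0 0.6" --pt "0 0 0.7 0 0 0 0.5" --pt "0 0 0.7 0 0 0 0.45" --pt "0 0 0.7 0 0 0 0.4" --pt "0 0 0.5 0 0 0 0.4" --pt "0 0 0 0 0 0 0.4"

```text
time: 12.65
tool_pos: [0.6494, -0.0117, 0.0022]
tool_rot: [-3.14, 0.0, 1.401]
contact_force: [0.1, 0.3, -0.6]
opening: 0.0366
grip_force: 0.0
```

```bash
python3 - <<'E'
from plan import *
s=robot.observe();print(s['tool_pos'],s['tool_rot'],s['contact_force'],s['opening'])
w=grab('wrist');cv2.imwrite('pics/w6.png',cv2.resize(w['image'][60:300,140:380],(600,600),interpolation=2))
E
```

```text
[ 0.64939585 -0.01172173  0.00223338] [-3.13973518e+00  1.78563169e-04  1.40082458e+00] [ 0.10204235  0.28058649 -0.58571268] 0.03656231765664827
```

View pics/w6.png

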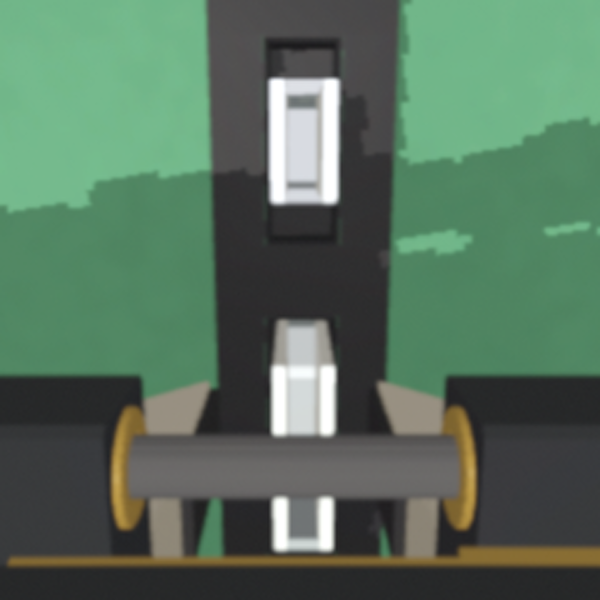

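The cell's centre (303) is about 1 mm to the right of the jaw middle (298); shift 1.2 mm along tool y and close gently.

carry_out --pt "0 0.06 0.05 0 0 0 0.4" --pt "0 0.06 0.05 0 0 0 0.4" --pt "0 0 0 0 0 0 0.3" --pt "0 0 0 0 0 0 0.25" --pt "0 0 0 0 0 0 0.2" --pt "0 0 0 0 0 0 0.15" --pt "0 0 0 0 0 0 0.1" --pt "0 0 0 0 0 0 0.05" --force 15

```text
time: 13.37
tool_pos: [0.6513, -0.012, 0.0026]
tool_rot: [3.141, 0.0, 1.401]
contact_force: [0.7, 0.2, 0.6]
opening: 0.0125
grip_force: 15.0
```

carry_out --pt "0 0 0 0 0 0 0.05" --pt "0 0 0 0 0 0 0" --pt "0 0 0 0 0 0 0" --pt "0 0 0 0 0 0 0" --pt "0 0 0 0 0 0 0" --pt "0 0 0 0 0 0 0" --pt "0 0 0 0 0 0 0" --pt "0 0 0 0 0 0 0" --force 15

```text
time: 14.03
tool_pos: [0.6513, -0.012, 0.0026]
tool_rot: [3.141, 0.0, 1.401]
contact_force: [-0.4, 0.0, 2.1]
opening: 0.0125
grip_force: 15.0
```

carry_out --pt "0 0 -0.4 0 0 0 0" --pt "0 0 -0.8 0 0 0 0" --pt "0 0 -1.2 0 0 0 0" --pt "0 0 -1.2 0 0 0 0" --pt "0 0 -1.2 0 0 0 0" --pt "0 0 -1.2 0 0 0 0" --pt "0 0 -1.2 0 0 0 0" --pt "0 0 -0.8 0 0 0 0"

```text
time: 14.7
tool_pos: [0.652, -0.0121, 0.0849]
tool_rot: [3.139, -0.0, 1.401]
contact_force: [0.8, -0.2, -0.3]
opening: 0.0123
grip_force: 15.0
```

```bash
python3 - <<'E'
from plan import *
# re-measure the lamp heading with arm out of the way
for n,b in(('scene',(60,180,185,290)),('side',(180,200,310,322))):
    c=grab(n);P,uv=reg(c,b,.125,.15,lambda I:I.max(1)<70)
    m=np.hypot(P[:,0]-.353,P[:,1]+.302)<.08; print(n,rect(P[m]),m.sum(),np.median(P[m,2]))
plan([.426,-.012,.083],1.325,16)
E
```

```text
scene (array([ 355. , -304.9]), array([108.4,  23.7]), 77.0) 346 0.13882081007755565
side (array([ 348.7, -305.9]), array([106.6,  22. ]), 75.7) 340 0.14006866454025435
[-0.24, -1.39, 0.01, 0.0, 0.0, np.float64(0.0047)]
[-0.25, -1.39, 0.01, 0.0, 0.0, np.float64(0.0047)]
[-0.25, -1.39, 0.01, 0.0, 0.0, np.float64(0.0047)]
[-0.26, -1.39, 0.01, 0.0, 0.0, np.float64(0.0047)]
[-0.26, -1.39, 0.01, 0.0, 0.0, np.float64(0.0047)]
[-0.27, -1.39, 0.01, 0.0, 0.0, np.float64(0.0047)]
[-0.28, -1.39, 0.01, 0.0, 0.0, np.float64(0.0047)]
[-0.28, -1.39, 0.01, 0.0, 0.0, np.float64(0.0047)]
[-0.29, -1.38, 0.01, 0.0, 0.0, np.float64(0.0047)]
[-0.3, -1.38, 0.01, 0.0, 0.0, np.float64(0.0047)]
[-0.3, -1.38, 0.01, 0.0, 0.0, np.float64(0.0047)]
[-0.31, -1.38, 0.01, 0.0, 0.0, np.float64(0.0047)]
[-0.32, -1.38, 0.01, 0.0, 0.0, np.float64(0.0047)]
[-0.32, -1.38, 0.01, 0.0, 0.0, np.float64(0.0047)]
[-0.33, -1.38, 0.01, 0.0, 0.0, np.float64(0.0047)]
[-0.34, -1.37, 0.01, 0.0, 0.0, np.float64(0.0047)]
```

carry_out --pt "-0.24 -1.2 0 0 0 0.005 0" --pt "-0.25 -1.4 0 0 0 0.005 0" --pt "-0.25 -1.4 0 0 0 0.005 0" --pt "-0.26 -1.4 0 0 0 0.005 0" --pt "-0.26 -1.4 0 0 0 0.005 0" --pt "-0.27 -1.4 0 0 0 0.005 0" --pt "-0.28 -1.4 0 0 0 0.005 0" --pt "-0.28 -1.4 0 0 0 0.005 0"

```text
time: 15.47
tool_pos: [0.5382, -0.0119, 0.0819]
tool_rot: [-3.14, 0.0, 1.361]
contact_force: [1.0, 0.3, -0.6]
opening: 0.0123
grip_force: 15.0
```

carry_out --pt "-0.29 -1.4 0.4 0 0 0.004 0" --pt "-0.3 -1.4 0.6 0 0 0.004 0" --pt "-0.3 -1.4 0.8 0 0 0.004 0" --pt "-0.31 -1.4 0.8 0 0 0.004 0" --pt "-0.32 -1.4 0.8 0 0 0.004 0" --pt "-0.32 -1.4 0.8 0 0 0.004 0" --pt "-0.33 -1.4 0.6 0 0 0.004 0" --pt "-0.34 -1.3 0.4 0 0 0.004 0"

```text
time: 16.13
tool_pos: [0.4239, -0.0116, 0.0296]
tool_rot: [-3.14, 0.0, 1.329]
contact_force: [0.2, -0.0, -0.7]
opening: 0.0122
grip_force: 15.0
```

carry_out --pt "0 0 0 0 0 0 0" --pt "0 0 0 0 0 0 0" --pt "0 0 0 0 0 0 0" --pt "0 0 0 0 0 0 0" --pt "0 0 0 0 0 0 0" --pt "0 0 0 0 0 0 0" --pt "0 0 0 0 0 0 0" --pt "0 0 0 0 0 0 0"

```text
time: 16.8
tool_pos: [0.4257, -0.0118, 0.0305]
tool_rot: [3.141, 0.0, 1.329]
contact_force: [0.2, 1.0, -0.1]
opening: 0.0123
grip_force: 15.0
```

```bash
python3 - <<'E'
from plan import *
s=robot.observe();print(s['tool_pos'],s['tool_rot'],s['opening'],s['grip_force'])
w=grab('wrist');a=grab('scene')
P,uv=reg(w,(200,60,320,300),.055,.1,lambda I:I.min(1)>150);print('cell top',rect(P),np.percentile(P[:,2],[5,50,95]),len(P),uv.min(0),uv.max(0))
cv2.imwrite('pics/f.png',np.hstack([cv2.resize(a['image'][90:300,60:340],(400,300),interpolation=2),cv2.resize(w['image'],(400,300))]))
E
```

```text
[ 0.42568126 -0.0118342   0.03052547] [3.14141682e+00 8.02553569e-05 1.32885236e+00] 0.012328172303780765 14.999998211860657
cell top (array([424.5, -10.3]), array([43.2, 13.7]), 76.1) [0.06205488 0.07900618 0.08032688] 856 [245 194] [269 278]
```

View pics/f.png

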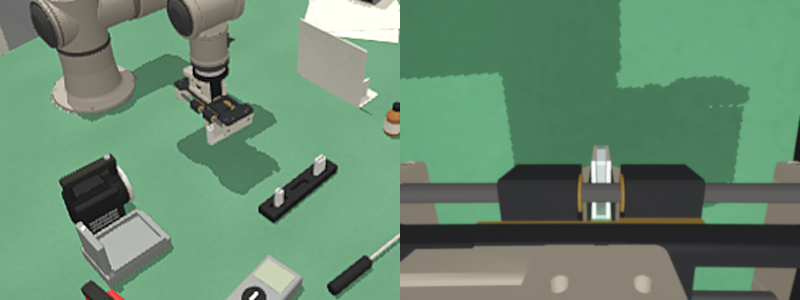

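The cell is held upright, on the beam axis to within a few mm; it measures (0.4245, -0.0103), mid-height ≈ 0.059, heading 76.1°. The lamp stands beside the stand, and the other two cells are still in the rack. Hand in.

```bash
python3 -c "
from cell import robot
print(robot.hand_in())"
```

```text
the job is handed in; nothing more can be done
None
```

I handed the job in at about 17 s of the 50 s with the longest cell held upright and lengthwise in the lamp's beam; the hand-in returned no verdict, and by my measurements the cell was within a few mm of the beam axis and about 1 mm of its height.

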